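# Take the dry log hut out of the dust cabinet and stand it on the terrain board

## Robot

A 7-joint arm with a two-finger parallel gripper is mounted at the origin on the work surface. World frame = base frame: x ahead of the robot, y to its left, z up, the work surface at z = 0. Lengths are in m, angles in rad, forces in N, time in s.
With the tool pointing down it reaches from about 0.425 to 0.875 m from the base axis. Payload 4.7 kg.
Tool frame: the origin (TCP) lies midway between the tips of the shut fingers; the grasp point (between the pads) lies 19 mm behind it (bot.tcp_to_grasp is the distance from the TCP to the grasp point, in m); z points along the fingers, y is the line along which they close (so a half turn about z gives the same grasp; the last joint's range is limited). The gripper opens to 85 mm and grips with 20 to 120 N. Pads are 22 mm wide; open, the fingers measure 114 mm over their backs; the gripper's body (76 mm by 85 mm) begins 54 mm behind the grasp point. The pads swing forward as they close: fully open they stand 13 mm farther back than shut.
Start: joints at [-1.246, 0.321, -0.07, 1.45, 0.023, 1.371, -0.057], TCP at [0.199, 0.619, 0.231] pointing down, gripper open.
Joint ranges: [-2.86, 2.86], [-0.3, 2.09], [-1.38, 1.24], [0.06, 2.45], [-1.56, 4.7], [0.09, 2.05], [-2.69, 2.69]. Speed limits (rad/s): [2.57, 2.57, 3.14, 3.14, 3.14, 3.14, 3.14].

## Interface

Orientations are given as a rotation vector (axis times angle).
In Python, from plant import bot gives the robot as it stands.
- The arm moves only by the tool move_arm, never from a script. Its arguments are lists of equal length, an entry for each row: "delta_rot": the turn, a rotation vector about the tool's x, y, z normalised to -1 to 1, where 1 is pi/2 rad, a list of three; "slide": the shift along the tool's x, y, z normalised to -1 to 1, where 1 is 100 mm, a list of three; "gripper": the gripper's target within -1 to 1 (fully open at 1, half-way at 0, shut at -1). In form: {"delta_rot": [[rx, ry, rz], ...], "slide": [[dx, dy, dz], ...], "gripper": [gripper, ...]}. A call has exactly 5 rows; each row is the pose to reach, as a shift and turn from the pose commanded when the call began, along the tool's axes at that moment; what a row does not reach only later rows make up. A row lasts 1/10 s, in which the tool goes at most 50 mm and 8.59 degrees, less where a joint would pass 70% of its speed; a pose out of reach is approached as far as the arm can. A call with a number of a shift or a turn outside -1 to 1 is refused whole. A call with a gripper value outside its range is refused whole. The fingers move at their own pace and stop on an object; the grip force is fixed at half the most. Time passes only in rows, so rows that repeat a pose let the fingers close, or fill a call up. It gives the time, the measured TCP pose, the force, the opening and the grip force at its end, in the units of the state.
- bot.get_obs(): the state, without advancing time (a new reading comes with each control period).
- bot.snapshot(name): name is "side" or "top"; returns the picture (480x640x3 uint8, red, green, blue); there is no depth.
- bot.camera_info(name): a dict with "K" (3x3 intrinsics, pixels), "R" (3x3) and "t" (3): a world point X has camera coordinates R X + t. Camera axes: x right, y down, z forward; pixel columns grow to the right and rows downward; lengths in m; the calibration is good to about 2 mm. A picture is of the moment at which its call begins. camera_info takes no time and is no camera call.
- bot.hand_in(): hands the job in; it is judged then, once.
The state is a dict: "time": time; "joint_positions": joint angles; "qd": joint speeds; "joint_torque": joint torques, N m; "position": TCP position; "orientation": TCP orientation; "force": force on the tool from outside, world axes, zero at the start; "ft_torque": the same for the moment, N m; "opening": finger opening in m; "grasp_force": force on a finger pad.
Only numpy, scipy, OpenCV 4.12 (cv2) and the standard library are available. Lean on these libraries where they do the work, as an engineer would, in place of code of your own. Each camera call takes 0.05 s, during which the arm holds its last target. There are 200 camera calls.

## Task

Swing the door of the clear dust cabinet wide open, to about a right angle, by its orange handle, and leave it open. Then take the little log hut out and set it down gently, upright, on the brown painted patch in the middle of the sunken plywood bed of the terrain board, wholly on the patch, with its long walls parallel to the patch's long sides (either way round). Leave the model tree, the paint jar and the brush where they are.

Things in the scene. Friction and masses are not known exactly. Their poses are not given: they have to be found in the camera images.
- cabinet: Dust cabinet, fixed: clear panels in a pale wooden frame, 220 deep (x) x 280 wide (y) x 270 high, panels 8 thick, clear closed top, sides and back. Origin: centre of its underside; its open front, closed by the door, is at x = -110 (-x side, towards the robot). The inner floor is flat, 20 above the origin; clear height inside 242 (roof underside at 262), clear width 264.
- door (a joint): Door angle in rad: 0 shut, grows as the free edge swings out towards -x of the cabinet, turning clockwise seen from above, to 1.9 at most. It may start slightly ajar. No latch and no spring: light friction (about 0.12 N m), it stays where it is left. Door: clear panel with a pale wooden rim, 276 wide, 12 thick, from 5 to 267 above the table.
- door_hinge (a point): Point on the door's vertical hinge line, at 136 above the table: at the cabinet's front face on its left (+y) edge (x = -110, y = +138 in the cabinet's frame). Turns with the door: its x axis points from the door's outer face to its inner face, its y axis lies along the door from the free edge to the hinge.
- handle: Orange handle on the door's outer face, near the free edge: vertical round bar of 12 diameter, its ends at 159 and 256 above the table, its axis 35 off the door's outer face, held by two stubs at 172 and 215. Origin at the foot of the hinge line; turns with the door.
- handle_grip (a point): Point on the axis of the handle's bar, 238 above the table, 18 below the bar's top end and clear of the stubs; good to pinch from above. In the door_hinge frame it lies at x = -47, y = -246 (mm). Same axes as door_hinge.
- hut: Model log hut, loose, about 0.12 kg: 64 long (x) x 46 wide (y) x 54 high; flat straight walls 36 high of grey-brown logs, above them a red-brown gable roof, ridge along x, whose sides do not overhang. Grip across the 46 width. Origin: centre of its underside, z up. It stands upright on the cabinet's floor, its centre about 40 to 60 behind the front opening, its x axis roughly along the cabinet's.
- terrain: Terrain board, fixed: 280 (x) x 260 (y), 30 high, pink foam with rough white plaster on top. A rectangular bed 160 (x) x 150 (y) is sunk in its middle down to bare plywood 10 above the table. Origin: centre of its underside.
- patch (a point): Centre of the dark brown painted rectangle in the middle of the bed, 84 (x) x 66 (y), on the plywood surface 10 above the table. x axis along its long sides.
- tree: Model pine tree, loose, green, 36 diameter at its round foot, 82 high, standing in the cabinet's far left part. Origin: centre of its underside. A bystander.
- jar: Paint jar with a blue cap, loose, 44 diameter, 55 high, on the table beyond the terrain board. Origin: centre of its underside. A bystander.
- brush: Thin paint brush with a black handle, loose, 160 long, 9 thick, lying along y on the plaster strip of the terrain board nearest the robot (30 above the table). Its x axis lies along it. A bystander.

How it is judged:
By the outcome, as a careful person would: the job done as asked, in the order asked, and still so for the second after the job is handed in, with the robot touching nothing.
It also fails if it takes over 64 s, if anything falls off the work surface, if the arm or the gripper's body presses on something with over 40 N, if the wrist force passes 120 N, or if a joint passes its speed limit or range.

## Working session

There is one attempt and no reset: what is moved stays moved. The work goes in short steps, Python scripts to look and compute and a tool call to move; the robot and the scene stay as the last step left them, time stands still between calls to the robot, and variables do not carry over. Pictures are saved under pics/ and viewed, at most 10 in all, crops included, and the job is handed in when it is done.

Besides the shell and the picture viewer there is one more tool, called after "Emit:" in YAML: its name, and indented under it one key for each argument. move_arm: Moves the arm, as the interface text tells. Its arguments: {"type":"object","properties":{"delta_rot":{"type":"array","items":{"type":"array","items":{"type":"number"}}},"slide":{"type":"array","items":{"type":"array","items":{"type":"number"}}},"gripper":{"type":"array","items":{"type":"number"}}},"required":["delta_rot","slide","gripper"]}

```bash
mkdir -p pics
python3 - <<'E'
from plant import bot
import cv2,numpy as np
o=bot.get_obs(); print({k:np.round(v,3) for k,v in o.items()}, bot.tcp_to_grasp)
for n in("side","top"):
    cv2.imwrite(f"pics/{n}0.png",bot.snapshot(n)[:,:,::-1]); c=bot.camera_info(n); print(n,c["K"],c["R"],c["t"],-c["R"].T@c["t"])
E
```

```text
{'time': np.float64(0.0), 'joint_positions': array([-1.246,  0.322, -0.07 ,  1.452,  0.023,  1.371, -0.057]), 'qd': array([ 0.   ,  0.   , -0.001,  0.   , -0.002,  0.   ,  0.002]), 'joint_torque': array([ 0.0000e+00, -4.9358e+01, -3.8200e-01, -3.1433e+01,  1.3000e-02,
        1.1000e-02,  0.0000e+00]), 'position': array([0.199, 0.618, 0.23 ]), 'orientation': array([-4.860e-01, -3.104e+00,  3.000e-03]), 'force': array([-0.043,  0.483, -0.018]), 'ft_torque': array([-0.029, -0.033, -0.005]), 'grasp_force': np.float64(0.0), 'opening': np.float64(0.086)} 0.0187
side [[441.83757036   0.         317.4367799 ]
 [  0.         441.83757036 241.83128702]
 [  0.           0.           1.        ]] [[ 0.74069297 -0.67183087  0.00414835]
 [-0.63728418 -0.70453334 -0.31225254]
 [ 0.21270354  0.22863958 -0.94999008]] [-0.43021008  0.37783822  0.86532136] [ 0.37538699 -0.2206755   0.94181231]
top [[462.91231651   0.         317.19992982]
 [  0.         462.91231651 239.40376447]
 [  0.           0.           1.        ]] [[-0.01110307 -0.99986128  0.01241546]
 [-0.98613312  0.00889287 -0.16571777]
 [ 0.16558437 -0.01408327 -0.98609507]] [-0.04649862  0.5968106   0.83709947] [ 0.44940784 -0.04001044  0.92493908]
```

View pics/side0.png

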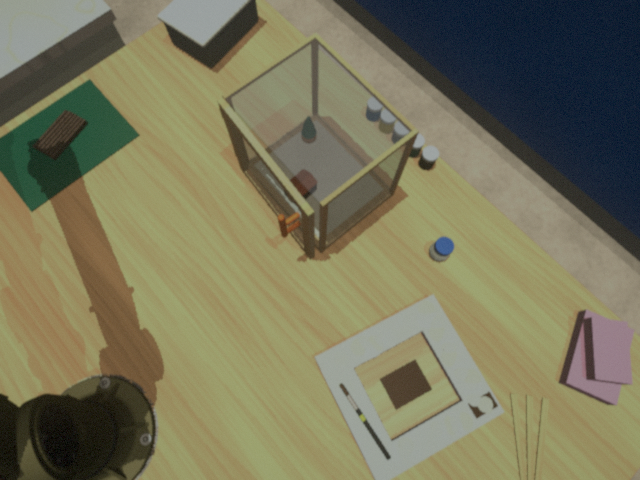

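View pics/top0.png

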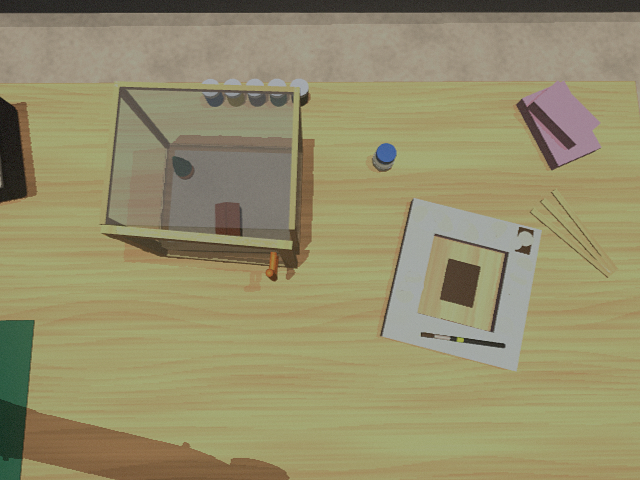

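Side view: cabinet, handle at about (288,224), hut (304,183), tree (309,128), patch (405,384). Top view: handle (272,266), hut (228,218), patch (460,283), brush (462,340). I'll zoom in on both.

```bash
cat > h.py <<'E'
import cv2,numpy as np
from plant import bot
C={n:bot.camera_info(n) for n in("side","top")}
def ray(n,p,z):
    c=C[n]; d=c["R"].T@np.linalg.inv(c["K"])@np.array([p[0],p[1],1.]); o=-c["R"].T@c["t"]
    return o+d*(z-o[2])/d[2]
def proj(n,X):
    c=C[n]; q=c["K"]@(c["R"]@np.asarray(X)+c["t"]); return q[:2]/q[2]
E
python3 - <<'E'
import cv2,numpy as np
t=cv2.imread("pics/top0.png"); s=cv2.imread("pics/side0.png")
cv2.imwrite("pics/tc.png",cv2.resize(t[75:285,90:315],None,fx=2.8,fy=2.8,interpolation=cv2.INTER_CUBIC))
a=cv2.resize(s[30:260,210:420],None,fx=2.5,fy=2.5,interpolation=cv2.INTER_CUBIC)
cv2.imwrite("pics/sc.png",a)
from h import *
# colours
for n,im in(("top",t),("side",s)):
    hsv=cv2.cvtColor(im,cv2.COLOR_BGR2HSV)
    m=cv2.inRange(hsv,(4,170,120),(14,255,255)); k,l,st,ce=cv2.connectedComponentsWithStats(m)
    print(n,"orange",[(st[i].tolist(),ce[i].round(1).tolist()) for i in range(1,k) if st[i,4]>15])
    m=cv2.inRange(im,(0,0,0),(75,75,95)); 
    cs,_=cv2.findContours(m,cv2.RETR_EXTERNAL,cv2.CHAIN_APPROX_NONE)
    for c in cs:
        r=cv2.minAreaRect(c)
        if 800<cv2.contourArea(c)<3000:
            w=np.array([ray(n,p,.01)[:2] for p in cv2.boxPoints(r)]); wc=np.array([ray(n,p[0],.01)[:2] for p in c]).astype(np.float32)
            print(n,"dark",r[0],cv2.minAreaRect(wc*1000))
E
```

```text
top orange [([274, 253, 4, 21, 43], [275.1, 262.8]), ([266, 269, 7, 8, 28], [269.2, 272.6])]
top dark (13.0, 429.5) ((251.99636840820312, 516.9767456054688), (110.0342788696289, 48.0382194519043), 5.789735317230225)
top dark (459.931640625, 282.4853515625) ((514.1882934570312, -334.7733154296875), (64.53170776367188, 82.76612091064453), 74.50054168701172)
top dark (202.8776092529297, 250.4205322265625) ((582.9837646484375, 175.3909149169922), (82.88826751708984, 383.6715087890625), 1.976208209991455)
top dark (547.7562255859375, 128.34490966796875) ((834.6932373046875, -540.52099609375), (162.98155212402344, 72.94415283203125), 22.865394592285156)
top dark (13.5, 149.5) ((801.0540771484375, 569.7252197265625), (227.43299865722656, 53.85552215576172), 5.789796352386475)
side orange [([287, 223, 11, 9, 32], [292.1, 226.7])]
side dark (405.24334716796875, 383.9881286621094) ((513.5701904296875, -337.28369140625), (61.96787643432617, 79.77236938476562), 74.87857055664062)
side dark (577.4658813476562, 361.0311584472656) ((812.63623046875, -535.9810791015625), (183.5608367919922, 89.44903564453125), 49.61478042602539)
side dark (276.794677734375, 176.266357421875) ((621.89892578125, 197.52919006347656), (441.4107360839844, 108.27639770507812), 83.93672180175781)
side dark (216.86102294921875, 38.085296630859375) ((773.1228637695312, 594.607177734375), (178.14682006835938, 245.77577209472656), 68.04740905761719)
```

View pics/tc.png

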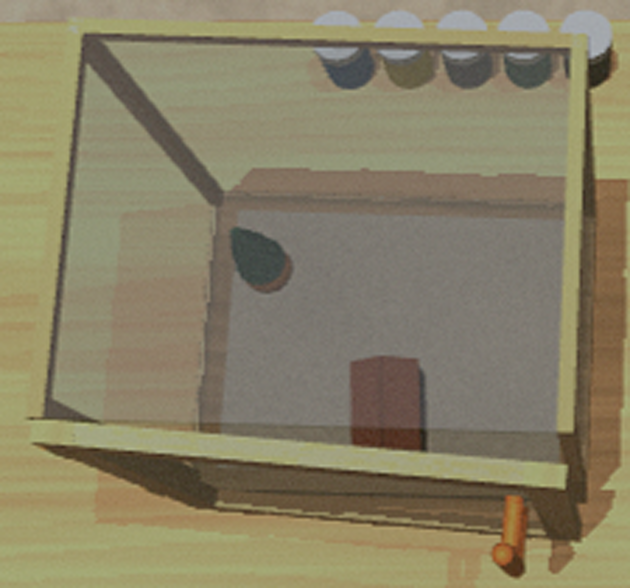

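View pics/sc.png

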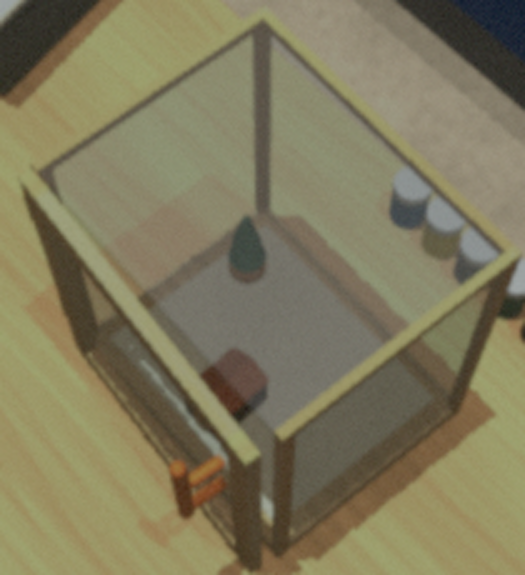

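Top crop: roof corners, door rim slightly ajar, handle top at (505,552), hut ridge back end at (383,356). Side crop: handle top at (178,466).

Run:
```python
from h import *
T=lambda u,v:(u/2.8+90-.3,v/2.8+75-.3); S=lambda u,v:(u/2.5+210-.3,v/2.5+30-.3)
R=lambda n,p,z:(ray(n,p,z)*1000).round(1)[:2]
for nm,p,z in[("BL",(72,22),.27),("BR",(588,36),.27),("FR",(576,434),.27),("hin_out",(33,443),.267),("hin_in",(33,420),.267),("free_out",(567,488),.267),("free_in",(567,465),.267),("handle",(505,552),.256),("ridgeback",(383,356),.074),("ridge2",(381,446),.074),("eaveLb",(350,362),.056),("eaveLf",(349,440),.056),("eaveRb",(419,360),.056),("eaveRf",(424,440),.056)]: print("top",nm,R("top",T(*p),z))
for nm,p,z in[("BL",(264,17),.27),("BR",(518,257),.27),("FR",(282,440),.27),("hin_out",(24,180),.267),("FLroof",(38,170),.27),("free_out",(247,462),.267),("free_in",(261,455),.267),("handle",(178,466),.256),("ridgeback",(236,350),.074),("eave",(268,377),.056)]: print("side",nm,R("side",S(*p),z))
```

```text
top BL [802.7 253.2]
top BR [793.3 -25.4]
top FR [573.8 -18.2]
top hin_out [572.1 260.3]
top hin_in [584.2 261.1]
top free_out [546.3 -13.4]
top free_in [558.2 -13.4]
top handle [514.8  19.2]
top ridgeback [665.6 118.1]
top ridge2 [604.1 118.1]
top eaveLb [666.2 143.9]
top eaveLf [611.7 143.2]
top eaveRb [667.2  96.7]
top eaveRf [611.2  92.3]
side BL [797.1 246.1]
side BR [789.3 -26.7]
side FR [574.  -18.2]
side hin_out [573.7 255.6]
side FLroof [585.4 253.4]
side free_out [547.3 -13.5]
side free_in [557.5 -15.9]
side handle [514.1  18.6]
side ridgeback [659.5 130.6]
side eave [668.8  99.1]
```

Emit:
move_arm:
  delta_rot:
    - [0,0,0]
    - [0,0,0]
    - [0,0,0]
    - [0,0,0]
    - [0,0,0]
  slide:
    - [-0.2,-0.2,-0.4]
    - [-0.4,-0.4,-0.8]
    - [-0.7,-0.7,-0.9]
    - [-0.97,-0.95,-0.9]
    - [-0.97,-0.95,-0.9]
  gripper: [1,1,1,1,1]

```text
time: 0.6
position: [0.2669, 0.4943, 0.3225]
orientation: [0.499, 3.099, -0.0]
force: [-0.3, 0.1, 0.3]
opening: 0.0851
grasp_force: 0.0
```

Emit:
move_arm:
  delta_rot:
    - [0,0,0]
    - [0,0,0]
    - [0,0,0]
    - [0,0,0]
    - [0,0,0]
  slide:
    - [-0.3,-0.3,0]
    - [-0.6,-0.6,0]
    - [-0.97,-0.95,0]
    - [-0.97,-0.95,0]
    - [-0.97,-0.95,0]
  gripper: [1,1,1,1,1]

```text
time: 1.1
position: [0.3258, 0.378, 0.3212]
orientation: [-0.49, -3.103, -0.001]
force: [-0.1, -0.2, 0.6]
opening: 0.0856
grasp_force: 0.0
```

Emit:
move_arm:
  delta_rot:
    - [0,0,0]
    - [0,0,0]
    - [0,0,0]
    - [0,0,0]
    - [0,0,0]
  slide:
    - [-0.3,-0.3,0]
    - [-0.6,-0.6,0]
    - [-0.97,-0.95,0]
    - [-0.97,-0.95,0]
    - [-0.97,-0.95,0]
  gripper: [1,1,1,1,1]

```text
time: 1.6
position: [0.3885, 0.2594, 0.3212]
orientation: [-0.486, -3.103, -0.001]
force: [1.4, 1.0, -0.5]
opening: 0.0851
grasp_force: 0.0
```

Emit:
move_arm:
  delta_rot:
    - [0,0,0]
    - [0,0,0]
    - [0,0,0]
    - [0,0,0]
    - [0,0,0]
  slide:
    - [-0.3,-0.3,0]
    - [-0.6,-0.6,0]
    - [-0.97,-0.95,0]
    - [-0.97,-0.95,0]
    - [-0.97,-0.95,0]
  gripper: [1,1,1,1,1]

```text
time: 2.1
position: [0.4518, 0.1402, 0.3211]
orientation: [-0.484, -3.103, -0.001]
force: [0.2, 0.9, 0.5]
opening: 0.0857
grasp_force: 0.0
```

Emit:
move_arm:
  delta_rot:
    - [0,0,0]
    - [0,0,-0.05]
    - [0,0,-0.1]
    - [0,0,-0.14]
    - [0,0,-0.14]
  slide:
    - [-0.3,-0.3,0]
    - [-0.6,-0.6,0]
    - [-0.96,-0.95,0]
    - [-0.96,-0.95,0]
    - [-0.96,-0.95,0]
  gripper: [0.4,0.4,0.4,0.4,0.4]

```text
time: 2.6
position: [0.5145, 0.0211, 0.3209]
orientation: [-0.139, -3.138, -0.001]
force: [-0.4, 1.2, 0.3]
opening: 0.0603
grasp_force: 0.0
```

```bash
cat >> h.py <<'E'
from scipy.spatial.transform import Rotation as Ro
def cur():
    o=bot.get_obs(); return np.array(o["position"]),Ro.from_rotvec(o["orientation"]),o
def rel(p0,R0,p,R):  # normalised slide, rot
    return (R0.inv().apply(np.asarray(p)-p0)*10).round(3),((R0.inv()*R).as_rotvec()/(np.pi/2)).round(3)
def down(yaw): # tool z down, tool y at yaw (deg)
    a=np.radians(yaw); y=np.array([np.cos(a),np.sin(a),0]); z=np.array([0,0,-1.]); return Ro.from_matrix(np.c_[np.cross(y,z),y,z])
E
python3 - <<'E'
from h import *
p,R,o=cur(); print(o["time"],p,R.as_matrix().round(3),np.round(o["joint_positions"],3))
print(rel(p,R,[.514,.019,.225],down(85)))
E
```

```text
2.6 [0.51450439 0.02107927 0.32085619] [[-0.996  0.088 -0.001]
 [ 0.088  0.996  0.   ]
 [ 0.001  0.    -1.   ]] [-0.652 -0.014  0.558  1.654  0.007  1.501  1.388]
(array([ 0.002, -0.022,  0.959]), array([ 0.   , -0.001, -0.001]))
```

Emit:
move_arm:
  delta_rot:
    - [0,0,0]
    - [0,0,0]
    - [0,0,0]
    - [0,0,0]
    - [0,0,0]
  slide:
    - [0,-0.02,0.2]
    - [0,-0.02,0.4]
    - [0,-0.02,0.6]
    - [0,-0.02,0.8]
    - [0,-0.02,0.95]
  gripper: [0.4,0.4,0.4,0.4,0.4]

```text
time: 3.1
position: [0.5132, 0.0211, 0.2247]
orientation: [-0.135, -3.137, -0.001]
force: [1.0, 1.2, 0.0]
opening: 0.0598
grasp_force: 0.0
```

Emit:
move_arm:
  delta_rot:
    - [0,0,0]
    - [0,0,0]
    - [0,0,0]
    - [0,0,0]
    - [0,0,0]
  slide:
    - [0,0,0]
    - [0,0,0]
    - [0,0,0]
    - [0,0,0]
    - [0,0,0]
  gripper: [-1,-1,-1,-1,-1]

```text
time: 3.6
position: [0.5152, 0.0195, 0.2276]
orientation: [0.139, 3.136, 0.006]
force: [1.2, 5.5, 1.0]
opening: 0.0095
grasp_force: 58.5
```

```bash
cat > arc.py <<'E'
import sys
from h import *
p,R,o=cur(); print(o["time"],p,R.as_matrix().round(3).tolist(),np.round(o["joint_positions"],3),o["opening"],o["force"])
H=np.array([.5829,.2597]); v=p[:2]-H; a0=np.arctan2(v[1],v[0]); r=np.hypot(*v); print("r",r,np.degrees(a0))
y0=np.degrees(np.arctan2(*R.as_matrix()[1::-1,1])); z=p[2]
# total angle list, yaw gain, tilt
tot=float(sys.argv[1]); dyaw=float(sys.argv[2]); tilt=float(sys.argv[3])
z0=R.as_matrix()[:,2]
for k in range(1,6):
    a=a0-np.radians(tot)*k/5; q=np.r_[H+r*np.array([np.cos(a),np.sin(a)]),.225]
    Rk=Ro.from_rotvec([0,0,np.radians(dyaw)*k/5])*R*Ro.from_rotvec([0,np.radians(tilt)*k/5,0])
    print(*[x.tolist() for x in rel(p,R,q,Rk)], q.round(3), round(np.hypot(q[0],q[1]),3))
E
python3 arc.py 20 0 0
```

```text
3.6 [0.51523812 0.01949372 0.22759351] [[-0.996, 0.089, 0.003], [0.089, 0.996, 0.004], [-0.003, 0.004, -1.0]] [-0.641  0.024  0.567  1.807 -0.017  1.312  1.412] 0.009544249994858893 [1.19997808 5.49648373 1.03399017]
r 0.24955397162376802 -105.73159361692466
[0.17, 0.038, 0.026] [0.0, 0.0, 0.0] [0.499 0.025 0.225] 0.499
[0.337, 0.088, 0.025] [0.0, 0.0, 0.0] [0.482 0.031 0.225] 0.483
[0.5, 0.149, 0.025] [0.0, 0.0, 0.0] [0.467 0.039 0.225] 0.468
[0.658, 0.222, 0.025] [0.0, 0.0, 0.0] [0.452 0.047 0.225] 0.454
[0.811, 0.305, 0.025] [0.0, 0.0, 0.0] [0.437 0.057 0.225] 0.441
```

```bash
python3 arc.py 20 6 4|tail -5
```

```text
[0.17, 0.038, 0.026] [0.0, 0.009, -0.013] [0.499 0.025 0.225] 0.499
[0.337, 0.088, 0.025] [0.0, 0.018, -0.027] [0.482 0.031 0.225] 0.483
[0.5, 0.149, 0.025] [0.001, 0.027, -0.04] [0.467 0.039 0.225] 0.468
[0.658, 0.222, 0.025] [0.001, 0.036, -0.053] [0.452 0.047 0.225] 0.454
[0.811, 0.305, 0.025] [0.002, 0.045, -0.067] [0.437 0.057 0.225] 0.441
```

Emit:
move_arm:
  delta_rot:
    - [0,0.009,-0.013]
    - [0,0.018,-0.027]
    - [0,0.027,-0.04]
    - [0,0.036,-0.053]
    - [0,0.045,-0.067]
  slide:
    - [0.17,0.04,0]
    - [0.34,0.09,0]
    - [0.5,0.15,0]
    - [0.66,0.22,0]
    - [0.81,0.3,0]
  gripper: [-1,-1,-1,-1,-1]

```text
time: 4.1
position: [0.4384, 0.0568, 0.2276]
orientation: [0.025, -3.078, -0.012]
force: [7.3, 7.5, -4.4]
opening: 0.0098
grasp_force: 58.9
```

```bash
python3 arc.py 22 10 3
```

```text
4.1 [0.43843013 0.05681122 0.22763805] [[-0.998, -0.016, -0.063], [-0.016, 1.0, 0.007], [0.063, 0.008, -0.998]] [-0.698 -0.102  0.495  1.912  0.029  1.38   1.374] 0.009764607156991116 [ 7.27184271  7.49633249 -4.37597893]
r 0.24906906565215756 -125.45331450589649
[0.148, 0.119, 0.037] [0.002, 0.007, -0.022] [0.423 0.068 0.225] 0.429
[0.287, 0.249, 0.047] [0.003, 0.014, -0.044] [0.409 0.081 0.225] 0.417
[0.416, 0.39, 0.056] [0.005, 0.021, -0.066] [0.396 0.095 0.225] 0.407
[0.534, 0.54, 0.065] [0.007, 0.027, -0.089] [0.384 0.11  0.225] 0.399
[0.641, 0.699, 0.073] [0.01, 0.034, -0.111] [0.373 0.126 0.225] 0.394
```

Emit:
move_arm:
  delta_rot:
    - [0.002,0.007,-0.022]
    - [0.003,0.014,-0.044]
    - [0.005,0.02,-0.066]
    - [0.007,0.027,-0.089]
    - [0.01,0.034,-0.11]
  slide:
    - [0.15,0.12,0.01]
    - [0.29,0.25,0.02]
    - [0.42,0.39,0.03]
    - [0.53,0.54,0.04]
    - [0.64,0.7,0.05]
  gripper: [-1,-1,-1,-1,-1]

```text
time: 4.6
position: [0.3725, 0.124, 0.228]
orientation: [0.285, -3.01, 0.008]
force: [3.7, 0.7, 5.2]
opening: 0.0098
grasp_force: 59.7
```

```bash
python3 arc.py 22 14 0
```

```text
4.6 [0.37246513 0.12404473 0.22803995] [[-0.975, -0.187, -0.117], [-0.187, 0.982, -0.016], [0.118, 0.006, -0.993]] [-0.788 -0.165  0.383  1.97   0.03   1.439  1.341] 0.009774542170564827 [3.68090702 0.72781779 5.18238945]
r 0.2503700971968956 -147.19244985656047
[0.061, 0.181, 0.039] [0.004, 0.0, -0.031] [0.363 0.141 0.225] 0.389
[0.112, 0.366, 0.046] [0.007, 0.0, -0.062] [0.354 0.158 0.225] 0.388
[0.148, 0.555, 0.052] [0.011, 0.001, -0.093] [0.347 0.176 0.225] 0.389
[0.17, 0.746, 0.055] [0.015, 0.001, -0.124] [0.341 0.194 0.225] 0.393
[0.177, 0.938, 0.057] [0.018, 0.001, -0.154] [0.337 0.213 0.225] 0.399
```

Emit:
move_arm:
  delta_rot:
    - [0.004,0,-0.031]
    - [0.007,0,-0.062]
    - [0.01,0,-0.093]
    - [0.014,0,-0.124]
    - [0.018,0,-0.155]
  slide:
    - [0.06,0.18,0.01]
    - [0.11,0.37,0.02]
    - [0.15,0.555,0.025]
    - [0.17,0.75,0.028]
    - [0.18,0.94,0.03]
  gripper: [-1,-1,-1,-1,-1]

```text
time: 5.1
position: [0.3402, 0.2137, 0.228]
orientation: [0.653, -2.963, 0.028]
force: [13.2, -0.1, 2.8]
opening: 0.0097
grasp_force: 58.9
```

```bash
python3 arc.py 23.5 14 -4
```

```text
5.1 [0.34021075 0.21365602 0.22799834] [[-0.902, -0.42, -0.101], [-0.418, 0.908, -0.041], [0.109, 0.005, -0.994]] [-0.9   -0.139  0.27   1.954  0.01   1.427  1.368] 0.00969867784349847 [13.19001922 -0.0982934   2.78118255]
r 0.24701845973608846 -169.2572963308191
[-0.06, 0.194, 0.025] [0.003, -0.009, -0.031] [0.337 0.234 0.225] 0.41
[-0.133, 0.383, 0.018] [0.006, -0.017, -0.062] [0.336 0.254 0.225] 0.421
[-0.221, 0.565, 0.009] [0.008, -0.026, -0.093] [0.336 0.274 0.225] 0.434
[-0.323, 0.74, -0.001] [0.01, -0.035, -0.124] [0.338 0.294 0.225] 0.448
[-0.44, 0.905, -0.013] [0.012, -0.043, -0.155] [0.342 0.314 0.225] 0.464
```

Emit:
move_arm:
  delta_rot:
    - [0.003,-0.009,-0.031]
    - [0.006,-0.017,-0.062]
    - [0.008,-0.026,-0.093]
    - [0.01,-0.035,-0.124]
    - [0.012,-0.043,-0.155]
  slide:
    - [-0.06,0.19,0]
    - [-0.13,0.38,-0.01]
    - [-0.22,0.565,-0.02]
    - [-0.32,0.74,-0.03]
    - [-0.43,0.905,-0.04]
  gripper: [-1,-1,-1,-1,-1]

```text
time: 5.6
position: [0.3399, 0.3126, 0.2278]
orientation: [1.029, -2.92, 0.015]
force: [8.4, -2.7, 10.4]
opening: 0.0098
grasp_force: 60.5
```

Emit:
move_arm:
  delta_rot:
    - [0,0,0]
    - [0,0,0]
    - [0,0,0]
    - [0,0,0]
    - [0,0,0]
  slide:
    - [0,0,0]
    - [0,0,0]
    - [0,0,0]
    - [0,0,0]
    - [0,0,0]
  gripper: [-0.4,-0.4,-0.4,-0.4,-0.4]

```text
time: 6.1
position: [0.3365, 0.3117, 0.225]
orientation: [1.025, -2.914, 0.014]
force: [-0.7, 0.3, 0.2]
opening: 0.0254
grasp_force: 0.3
```

```bash
python3 arc.py 0 0 0|head -2
python3 - <<'E'
from h import *
cv2.imwrite("pics/top1.png",bot.snapshot("top")[:,:,::-1])
E
```

```text
6.1 [0.33650158 0.31173005 0.22498169] [[-0.778, -0.626, -0.047], [-0.626, 0.78, -0.026], [0.053, 0.009, -0.999]] [-0.99  -0.048  0.191  1.879 -0.007  1.361  1.45 ] 0.02539156122168871 [-0.66098303  0.32721417  0.17546935]
r 0.25183190659452337 168.07645441858764
```

View pics/top1.png

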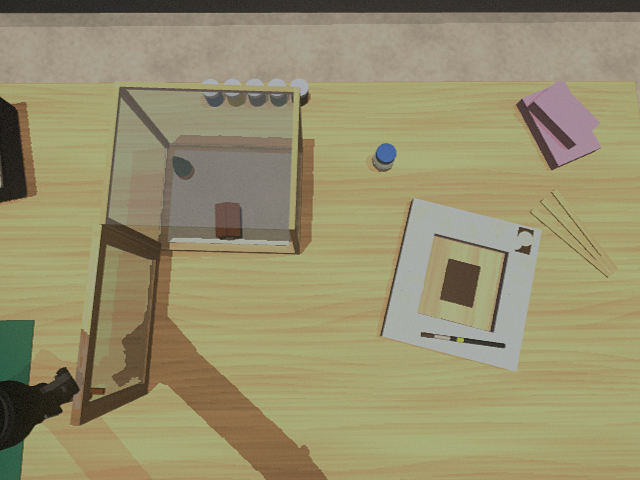

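Top view: door open at roughly a right angle, its free end at (80,420). The hut is at (228,220) and everything else is undisturbed. I'll lift off the handle and measure the hut again.

Emit:
move_arm:
  delta_rot:
    - [0,0,0]
    - [0,0,0]
    - [0,0,0]
    - [0,0,0]
    - [0,0,0]
  slide:
    - [0,0,-0.2]
    - [0,0,-0.4]
    - [0,0,-0.6]
    - [0,0,-0.8]
    - [0,0,-1]
  gripper: [-0.4,-0.4,-0.4,-0.4,-0.4]

```text
time: 6.65
position: [0.3414, 0.3142, 0.3256]
orientation: [1.025, -2.914, 0.014]
force: [0.8, 1.1, -0.6]
opening: 0.0254
grasp_force: 0.0
```

Run:
```python
from h import *
ims={n:bot.snapshot(n)[:,:,::-1].copy() for n in("top","side")}
for n,im in ims.items(): cv2.imwrite(f"pics/{n}2.png",im)
a=cv2.resize(ims["top"][190:260,180:280],None,fx=6,fy=6,interpolation=cv2.INTER_CUBIC)
b=cv2.resize(ims["side"][140:220,260:360],None,fx=6,fy=6,interpolation=cv2.INTER_CUBIC)[:420]
b=cv2.resize(ims["side"][145:215,265:365],None,fx=6,fy=6,interpolation=cv2.INTER_CUBIC)
cv2.imwrite("pics/hut.png",cv2.resize(np.vstack([a[:300],b[:300]]),None,fx=1,fy=1))
p,R,o=cur(); print(p,np.round(o["joint_positions"],3))
for n,im in ims.items():
    x0,y0,x1,y1=((190,190,265,250) if n=="top" else(280,160,330,205))
    s=im[y0:y1,x0:x1].astype(int); m=((s[:,:,2]-s[:,:,1]>18)).astype(np.uint8)
    k,l,st,ce=cv2.connectedComponentsWithStats(m); i=1+np.argmax(st[1:,4]); c=cv2.findContours((l==i).astype(np.uint8),cv2.RETR_EXTERNAL,cv2.CHAIN_APPROX_NONE)[0][0][:,0]+[x0,y0]
    w=np.array([ray(n,q,.056)[:2]*1000 for q in c],np.float32); r=cv2.minAreaRect(w); print(n,st[i],r)
```

```text
[0.3424475  0.31523423 0.32749455] [-9.930e-01 -7.400e-02  1.910e-01  1.700e+00 -1.000e-03  1.561e+00
  1.445e+00]
top [ 25  12  25  35 804] ((636.9857177734375, 119.64349365234375), (66.21593475341797, 45.91179656982422), 1.453777551651001)
side [  4  11  33  30 512] ((635.4548950195312, 117.64139556884766), (65.4564208984375, 46.061683654785156), 2.253053903579712)
```

View pics/hut.png

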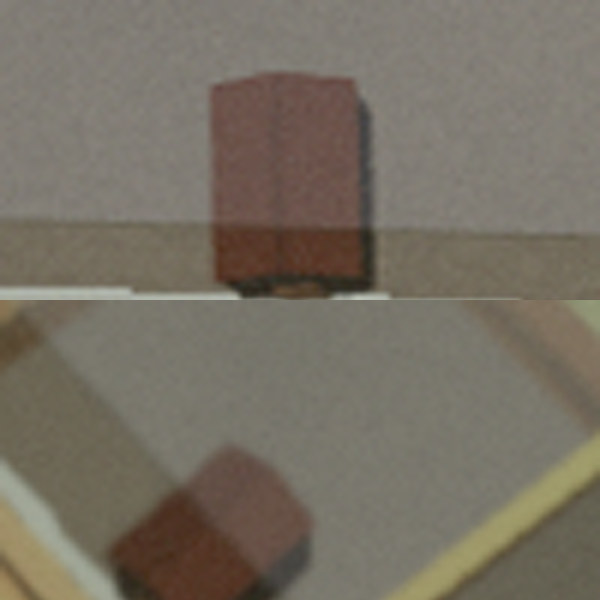

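```bash
cat >> h.py <<'E'
def tilt(head,t):  # tool heading (deg), forward tilt from down
    return down(head+90)*Ro.from_rotvec([0,-np.radians(t),0])
def chain(*P):
    p,R,o=cur(); print(o["time"],p.round(4),np.round(o["joint_positions"],3),o["opening"],o["force"].round(1))
    for q,Q in P:
        print(*[x.tolist() for x in rel(p,R,q,Q)]); p,R=np.array(q),Q
E
python3 - <<'E'
from h import *
print(tilt(1.8,30).as_matrix().round(3))
chain(([.42,.22,.33],tilt(20,0)),([.45,.13,.30],tilt(2,5)),([.51,.117,.22],tilt(1.8,30)),([.56,.117,.13],tilt(1.8,30)))
E
```

```text
[[-0.866 -0.031  0.5  ]
 [-0.027  1.     0.016]
 [-0.5    0.    -0.866]]
6.75 [0.3424 0.3152 0.3275] [-9.930e-01 -7.400e-02  1.910e-01  1.700e+00 -1.000e-03  1.561e+00
  1.445e+00] 0.025238574934402097 [0.1 0.3 0.3]
[-0.007, -1.228, -0.037] [0.001, -0.031, 0.208]
[0.026, -0.948, 0.3] [0.009, -0.055, 0.2]
[-0.523, -0.151, 0.849] [0.001, -0.278, 0.002]
[0.017, -0.016, 1.029] [0.0, 0.0, 0.0]
```

Emit:
move_arm:
  delta_rot:
    - [0,0,0.05]
    - [0,-0.01,0.1]
    - [0,-0.02,0.15]
    - [0,-0.03,0.2]
    - [0,-0.03,0.21]
  slide:
    - [0,-0.3,-0.02]
    - [0,-0.6,-0.02]
    - [0,-0.9,-0.03]
    - [0,-1,-0.03]
    - [0,-1,-0.03]
  gripper: [-0.4,-0.4,-0.4,-0.4,-0.4]

```text
time: 7.25
position: [0.406, 0.233, 0.3269]
orientation: [0.527, -3.092, 0.003]
force: [0.2, -0.7, 0.0]
opening: 0.0254
grasp_force: 0.0
```

Emit:
move_arm:
  delta_rot:
    - [0,-0.01,0.05]
    - [0,-0.02,0.1]
    - [0,-0.04,0.15]
    - [0,-0.05,0.2]
    - [0,-0.05,0.2]
  slide:
    - [0,-0.3,0]
    - [0,-0.6,0.1]
    - [0,-0.9,0.2]
    - [0,-1,0.3]
    - [0,-1,0.3]
  gripper: [0,1,1,1,1]

```text
time: 7.75
position: [0.4376, 0.1401, 0.2959]
orientation: [-0.044, 3.071, 0.016]
force: [-0.2, 0.4, 0.2]
opening: 0.0852
grasp_force: 0.0
```

Run:
```python
from h import *
chain(([.51,.117,.22],tilt(1.8,30)),([.56,.117,.13],tilt(1.8,30)),([.56,.117,.10],tilt(1.8,30)))
```

```text
7.75 [0.4376 0.1401 0.2959] [-0.787 -0.193  0.353  1.856  0.087  1.4    1.15 ] 0.08516524611421757 [-0.2  0.4  0.2]
[-0.663, -0.259, 0.805] [0.005, -0.289, -0.003]
[0.017, -0.016, 1.029] [0.0, 0.0, 0.0]
[0.15, 0.0, 0.26] [0.0, 0.0, 0.0]
```

Emit:
move_arm:
  delta_rot:
    - [0,-0.06,0]
    - [0,-0.12,0]
    - [0,-0.18,0]
    - [0,-0.24,0]
    - [0.005,-0.289,-0.003]
  slide:
    - [-0.13,-0.05,0.16]
    - [-0.26,-0.1,0.32]
    - [-0.4,-0.15,0.48]
    - [-0.53,-0.2,0.64]
    - [-0.66,-0.26,0.8]
  gripper: [1,1,1,1,1]

```text
time: 8.25
position: [0.5111, 0.1224, 0.2229]
orientation: [-0.054, 2.61, 0.016]
force: [0.8, 0.4, 0.4]
opening: 0.0856
grasp_force: 0.0
```

Emit:
move_arm:
  delta_rot:
    - [0,0,0]
    - [0,0,0]
    - [0,0,0]
    - [0,0,0]
    - [0,0,0]
  slide:
    - [0,0,0.25]
    - [0,0,0.5]
    - [0,0,0.75]
    - [0,0,1]
    - [0,0,1]
  gripper: [1,1,1,1,1]

```text
time: 8.75
position: [0.5594, 0.1217, 0.1319]
orientation: [-0.049, 2.621, 0.011]
force: [0.4, 0.9, 0.4]
opening: 0.0854
grasp_force: 0.0
```

Run:
```python
from h import *
p,R,o=cur(); print(R.as_matrix().round(3))
chain(([.60,.1185,.075],tilt(1.8,30)),([.640,.119,.031],tilt(1.8,30)))
```

```text
[[-0.867 -0.037  0.496]
 [-0.033  0.999  0.017]
 [-0.497 -0.002 -0.868]]
8.75 [0.5594 0.1217 0.1319] [-3.610e-01 -8.200e-02 -1.000e-03  2.210e+00  3.160e-01  5.390e-01
  1.014e+00] 0.08543191108238163 [0.4 0.9 0.4]
[-0.068, -0.046, 0.695] [0.001, -0.002, 0.004]
[-0.126, -0.008, 0.581] [0.0, 0.0, 0.0]
```

Emit:
move_arm:
  delta_rot:
    - [0,0,0]
    - [0,0,0]
    - [0,0,0.004]
    - [0,0,0.004]
    - [0,0,0.004]
  slide:
    - [-0.01,-0.01,0.14]
    - [-0.03,-0.02,0.28]
    - [-0.04,-0.03,0.42]
    - [-0.055,-0.04,0.56]
    - [-0.07,-0.045,0.695]
  gripper: [1,1,1,1,1]

```text
time: 9.25
position: [0.6023, 0.1198, 0.0798]
orientation: [-0.04, 2.614, 0.017]
force: [0.5, -0.5, 0.3]
opening: 0.0852
grasp_force: 0.0
```

Run:
```python
from h import *
chain(([.640,.119,.031],tilt(1.8,30)))
cv2.imwrite("pics/s3.png",cv2.resize(bot.snapshot("side")[120:260,200:400,::-1],None,fx=4,fy=4))
```

```text
9.25 [0.6023 0.1198 0.0798] [-0.344  0.081  0.023  2.175  0.365  0.399  0.978] 0.08522118075204116 [ 0.5 -0.5  0.3]
[-0.08, -0.022, 0.611] [0.002, 0.002, -0.001]
```

View pics/s3.png

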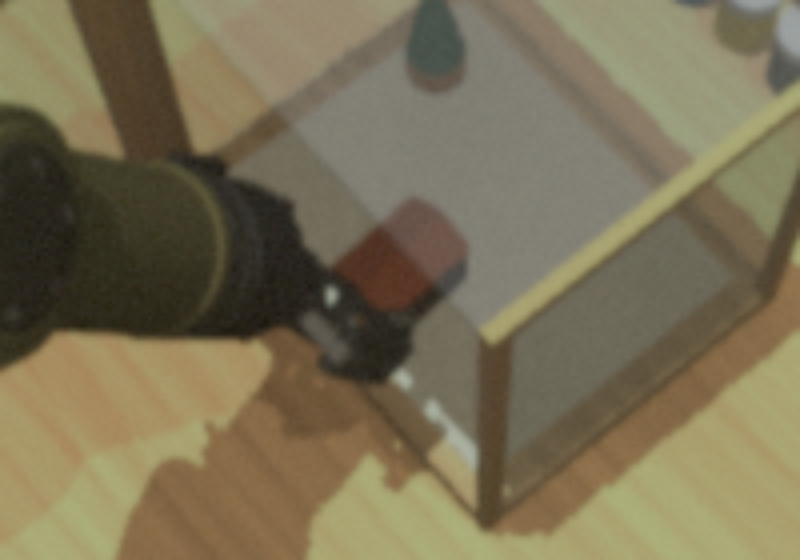

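The picture shows the gripper in front of the hut (crop about (400,255)), straddling it and clear of the frame. I'll go on in and close.

Emit:
move_arm:
  delta_rot:
    - [0,0,0]
    - [0,0,0]
    - [0,0,0]
    - [0,0,0]
    - [0,0,0]
  slide:
    - [-0.02,-0.01,0.15]
    - [-0.04,-0.02,0.3]
    - [-0.06,-0.02,0.45]
    - [-0.08,-0.02,0.6]
    - [-0.08,-0.02,0.61]
  gripper: [1,1,1,1,1]

```text
time: 9.8
position: [0.6393, 0.1186, 0.0298]
orientation: [-0.04, 2.617, 0.015]
force: [-0.5, 0.1, 0.4]
opening: 0.0849
grasp_force: 0.0
```

Emit:
move_arm:
  delta_rot:
    - [0,0,0]
    - [0,0,0]
    - [0,0,0]
    - [0,0,0]
    - [0,0,0]
  slide:
    - [0,0,0]
    - [0,0,0]
    - [0,0,0]
    - [0,0,0]
    - [0,0,0]
  gripper: [0.6,0.3,0,-1,-1]

```text
time: 10.3
position: [0.6396, 0.1185, 0.0314]
orientation: [-0.038, 2.614, 0.017]
force: [-4.1, -0.5, 6.1]
opening: 0.0452
grasp_force: 62.5
```

Run:
```python
from h import *
chain(([.625,.119,.058],tilt(1.8,30)),([.54,.117,.065],tilt(1.8,30)),([.54,.117,.075],tilt(1.8,30)))
print(cur()[2]["grasp_force"])
```

```text
10.3 [0.6396 0.1185 0.0314] [-0.343  0.232  0.052  2.124  0.409  0.297  0.942] 0.04520606344674494 [-4.1 -0.5  6.1]
[-0.008, 0.011, -0.304] [0.002, 0.002, -0.002]
[0.701, 0.007, -0.486] [0.0, 0.0, 0.0]
[-0.05, 0.0, -0.087] [0.0, 0.0, 0.0]
62.47217796742916
```

Emit:
move_arm:
  delta_rot:
    - [0,0,0]
    - [0,0,0]
    - [0,0,0]
    - [0,0,0]
    - [0,0,0]
  slide:
    - [-0.04,0,-0.06]
    - [-0.08,0,-0.13]
    - [-0.12,0,-0.2]
    - [-0.12,0,-0.2]
    - [-0.12,0,-0.2]
  gripper: [-1,-1,-1,-1,-1]

```text
time: 10.8
position: [0.6398, 0.1179, 0.0538]
orientation: [-0.037, 2.615, 0.016]
force: [-0.3, 0.3, -0.6]
opening: 0.0451
grasp_force: 61.5
```

Emit:
move_arm:
  delta_rot:
    - [0,0,0]
    - [0,0,0]
    - [0,0,0]
    - [0,0,0]
    - [0,0,0]
  slide:
    - [0.17,0,-0.1]
    - [0.34,0,-0.2]
    - [0.52,0,-0.3]
    - [0.69,0,-0.4]
    - [0.87,0,-0.5]
  gripper: [-1,-1,-1,-1,-1]

```text
time: 11.3
position: [0.5383, 0.1148, 0.0525]
orientation: [-0.038, 2.616, 0.016]
force: [-0.8, 0.2, -1.9]
opening: 0.0451
grasp_force: 61.6
```

Run:
```python
from h import *
p,R,o=cur();print(o["grasp_force"], R.as_matrix().round(3))
T=tilt(1.8,30)
chain(([.525,.04,.095],tilt(-2,30)),([.52,-.04,.10],tilt(-7,30)),([.515,-.13,.11],tilt(-12,30)),([.515,-.23,.11],tilt(-15,30)))
cv2.imwrite("pics/s4.png",bot.snapshot("top")[160:400,60:380,::-1])
```

```text
61.58568285405636 [[-0.865 -0.03   0.501]
 [-0.024  1.     0.018]
 [-0.501  0.004 -0.865]]
11.3 [0.5383 0.1148 0.0525] [-3.94e-01  1.00e-03  3.00e-02  2.33e+00  4.93e-01  3.48e-01  8.09e-01] 0.04506399217511102 [-0.8  0.2 -1.9]
[-0.081, -0.742, -0.448] [0.023, 0.001, 0.035]
[-0.006, -0.801, -0.054] [0.028, -0.0, 0.048]
[-0.102, -0.899, -0.057] [0.028, 0.0, 0.048]
[-0.18, -0.978, 0.104] [0.017, 0.0, 0.029]
```

View pics/s4.png

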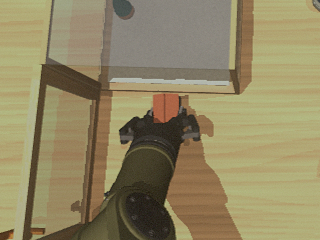

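Crop: hut held at about (166,107), fully outside the front. Tree unmoved at (122,8). I'll carry it right, towards the board.

Emit:
move_arm:
  delta_rot:
    - [0,0,0]
    - [0,0,0]
    - [0.01,0,0.02]
    - [0.02,0,0.03]
    - [0.023,0,0.035]
  slide:
    - [0.1,-0.05,-0.2]
    - [0.05,-0.2,-0.45]
    - [-0.03,-0.4,-0.45]
    - [-0.08,-0.6,-0.45]
    - [-0.08,-0.74,-0.45]
  gripper: [-1,-1,-1,-1,-1]

```text
time: 11.85
position: [0.527, 0.0382, 0.0956]
orientation: [0.05, 2.615, -0.014]
force: [0.6, -0.1, -1.7]
opening: 0.0451
grasp_force: 62.1
```

Emit:
move_arm:
  delta_rot:
    - [0,0,0]
    - [0.01,0,0.02]
    - [0.02,0,0.03]
    - [0.028,0,0.048]
    - [0.028,0,0.048]
  slide:
    - [0,-0.2,-0.01]
    - [0,-0.4,-0.03]
    - [0,-0.6,-0.05]
    - [0,-0.8,-0.05]
    - [0,-0.8,-0.05]
  gripper: [-1,-1,-1,-1,-1]

```text
time: 12.35
position: [0.5203, -0.0426, 0.0997]
orientation: [0.168, 2.612, -0.045]
force: [-0.8, -0.5, -1.4]
opening: 0.0453
grasp_force: 62.0
```

Emit:
move_arm:
  delta_rot:
    - [0,0,0]
    - [0.01,0,0.02]
    - [0.02,0,0.03]
    - [0.028,0,0.048]
    - [0.028,0,0.048]
  slide:
    - [-0.02,-0.2,-0.01]
    - [-0.04,-0.4,-0.03]
    - [-0.06,-0.6,-0.05]
    - [-0.1,-0.8,-0.05]
    - [-0.1,-0.9,-0.06]
  gripper: [-1,-1,-1,-1,-1]

```text
time: 12.85
position: [0.5155, -0.1317, 0.1108]
orientation: [0.279, 2.602, -0.075]
force: [1.0, 0.6, -0.9]
opening: 0.0451
grasp_force: 62.0
```

Run:
```python
from h import *
# patch precise: pixel contour both views (z=.01)
for n in("top","side"):
    im=cv2.imread(f"pics/{n}2.png"); m=cv2.inRange(im,(0,0,0),(75,75,95))
    for c in cv2.findContours(m,cv2.RETR_EXTERNAL,cv2.CHAIN_APPROX_NONE)[0]:
        if 800<cv2.contourArea(c)<3000:
            r=cv2.minAreaRect(np.array([ray(n,p[0],.01)[:2] for p in c],np.float32)*1000)
            if abs(r[0][0]-514)<15: print(n,r)
p,R,o=cur();print(o["grasp_force"], R.as_matrix().round(3))
chain(([.515,-.23,.11],tilt(-15,30)),([.515,-.30,.11],tilt(-15.3,30)))
```

```text
top ((514.2291259765625, -334.7263488769531), (64.28607940673828, 82.64677429199219), 74.87467956542969)
side ((513.3512573242188, -337.44476318359375), (61.818931579589844, 79.12699890136719), 74.76637268066406)
61.98757857084274 [[-0.845  0.212  0.491]
 [ 0.183  0.977 -0.107]
 [-0.503 -0.    -0.864]]
12.85 [ 0.5155 -0.1317  0.1108] [-0.245 -0.193  0.411  2.341  0.214  0.458  1.37 ] 0.04511613806588778 [ 1.   0.6 -0.9]
[-0.172, -0.962, 0.109] [0.015, 0.002, 0.027]
[-0.157, -0.676, 0.091] [0.002, -0.0, 0.003]
```

Emit:
move_arm:
  delta_rot:
    - [0,0,0]
    - [0,0,0.01]
    - [0.01,0,0.02]
    - [0.015,0.002,0.027]
    - [0.015,0.002,0.027]
  slide:
    - [-0.04,-0.22,0.02]
    - [-0.08,-0.45,0.05]
    - [-0.12,-0.7,0.08]
    - [-0.17,-0.9,0.1]
    - [-0.17,-0.96,0.11]
  gripper: [-1,-1,-1,-1,-1]

```text
time: 13.35
position: [0.5151, -0.2309, 0.1101]
orientation: [0.344, 2.598, -0.092]
force: [-0.1, 0.3, -1.6]
opening: 0.0453
grasp_force: 62.0
```

Emit:
move_arm:
  delta_rot:
    - [0,0,0]
    - [0,0,0]
    - [0,0,0]
    - [0,0,0]
    - [0,0,0]
  slide:
    - [-0.03,-0.15,0.02]
    - [-0.06,-0.3,0.04]
    - [-0.1,-0.45,0.06]
    - [-0.13,-0.6,0.08]
    - [-0.16,-0.68,0.09]
  gripper: [-1,-1,-1,-1,-1]

```text
time: 13.85
position: [0.5148, -0.3003, 0.1096]
orientation: [0.341, 2.599, -0.091]
force: [0.6, -0.1, -1.7]
opening: 0.0454
grasp_force: 62.0
```

Run:
```python
from h import *
chain(([.5174,-.337,.07],tilt(-15.2,30)),([.5174,-.337,.03],tilt(-15.2,30)))
```

```text
13.85 [ 0.5148 -0.3003  0.1096] [-0.298 -0.023  0.882  2.199 -0.315  0.478  2.143] 0.04540574091735103 [ 0.6 -0.1 -1.7]
[0.094, -0.348, 0.403] [0.001, -0.0, 0.002]
[0.2, 0.0, 0.346] [0.0, 0.0, 0.0]
```

Emit:
move_arm:
  delta_rot:
    - [0,0,0]
    - [0,0,0]
    - [0,0,0]
    - [0,0,0.002]
    - [0,0,0.002]
  slide:
    - [0.02,-0.1,0.1]
    - [0.04,-0.2,0.2]
    - [0.07,-0.3,0.3]
    - [0.09,-0.35,0.4]
    - [0.094,-0.348,0.403]
  gripper: [-1,-1,-1,-1,-1]

```text
time: 14.35
position: [0.5168, -0.3359, 0.0683]
orientation: [0.345, 2.602, -0.09]
force: [-0.6, -0.8, -1.1]
opening: 0.0452
grasp_force: 61.9
```

Emit:
move_arm:
  delta_rot:
    - [0,0,0]
    - [0,0,0]
    - [0,0,0]
    - [0,0,0]
    - [0,0,0]
  slide:
    - [0.05,0,0.09]
    - [0.1,0,0.17]
    - [0.15,0,0.26]
    - [0.2,0,0.35]
    - [0.2,0,0.35]
  gripper: [-1,-1,-1,-1,-1]

```text
time: 14.85
position: [0.5172, -0.3342, 0.0284]
orientation: [0.344, 2.601, -0.086]
force: [0.2, 0.2, -1.2]
opening: 0.0457
grasp_force: 62.0
```

Run:
```python
from h import *
p,R,o=cur(); print(R.as_matrix().round(3))
chain(([.5174,-.337,.0214],tilt(-15.2,30)))
ims={n:bot.snapshot(n)[:,:,::-1].copy() for n in("top","side")}
a=cv2.resize(ims["top"][210:340,390:560],None,fx=3,fy=3,interpolation=cv2.INTER_CUBIC)
b=cv2.resize(ims["side"][320:450,330:500],None,fx=3,fy=3,interpolation=cv2.INTER_CUBIC)[:195]
cv2.imwrite("pics/p5.png",np.vstack([a,b]))
```

```text
[[-0.837  0.259  0.482]
 [ 0.226  0.966 -0.125]
 [-0.498  0.004 -0.867]]
14.85 [ 0.5172 -0.3342  0.0284] [ 0.141  0.212  0.536  2.191 -0.851  0.398  2.683] 0.04567243104384695 [ 0.2  0.2 -1.2]
[0.027, -0.027, 0.065] [0.003, -0.002, 0.001]
```

View pics/p5.png

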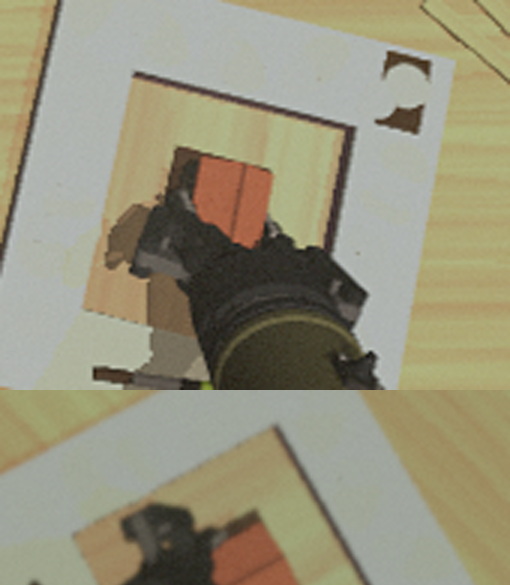

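Run:
```python
from h import *
f=lambda u,v:ray("top",(390+u/3-.3,210+v/3-.3),.053)[:2]*1000
a,b=f(197,154),f(272,170); h=np.radians(-15); m=(a+b)/2; print(a,b,np.hypot(*(a-b)),m-32*np.array([np.cos(h),np.sin(h)]), np.degrees(np.arctan2(*(a-b)[::-1]))-90)
```

```text
[ 551.73103201 -314.85388606] [ 541.08302424 -361.91347362] 48.24919533222841 [ 515.49740168 -330.1014704 ] -12.749432782516422
```

Emit:
move_arm:
  delta_rot:
    - [0,0,0]
    - [0,0,0]
    - [0,0,0]
    - [0,0,0]
    - [0,0,0]
  slide:
    - [0,-0.02,0]
    - [0.01,-0.02,0.015]
    - [0.02,-0.02,0.03]
    - [0.025,-0.02,0.045]
    - [0.03,-0.02,0.052]
  gripper: [-1,-1,-1,-1,-1]

```text
time: 15.45
position: [0.5177, -0.3362, 0.023]
orientation: [0.342, 2.6, -0.088]
force: [-0.5, -0.6, -0.8]
opening: 0.0454
grasp_force: 62.0
```

Run:
```python
from h import *
p,R,o=cur(); print(R.as_matrix().round(3))
chain(([.5174,-.337,.0214],tilt(-15.2,30)))
```

```text
[[-0.837  0.258  0.483]
 [ 0.225  0.966 -0.127]
 [-0.499  0.003 -0.867]]
15.45 [ 0.5177 -0.3362  0.023 ] [ 0.236  0.218  0.437  2.188 -0.844  0.378  2.686] 0.04539887467458041 [-0.5 -0.6 -0.8]
[0.009, -0.008, 0.014] [0.003, -0.001, 0.002]
```

Emit:
move_arm:
  delta_rot:
    - [0,0,0]
    - [0,0,0]
    - [0,0,0]
    - [0,0,0]
    - [0,0,0]
  slide:
    - [0.003,0,0.005]
    - [0.006,0,0.01]
    - [0.008,0,0.014]
    - [0.01,0,0.017]
    - [0.01,0,0.017]
  gripper: [-1,-1,-1,-1,-1]

```text
time: 15.95
position: [0.5177, -0.3368, 0.0215]
orientation: [0.343, 2.599, -0.088]
force: [-0.3, 0.3, 0.2]
opening: 0.045
grasp_force: 62.3
```

Emit:
move_arm:
  delta_rot:
    - [0,0,0]
    - [0,0,0]
    - [0,0,0]
    - [0,0,0]
    - [0,0,0]
  slide:
    - [0.002,0,0.003]
    - [0.004,0,0.006]
    - [0.006,0,0.01]
    - [0.006,0,0.01]
    - [0.006,0,0.01]
  gripper: [-1,-1,-1,-1,-1]

```text
time: 16.45
position: [0.5183, -0.3371, 0.0214]
orientation: [0.343, 2.597, -0.089]
force: [-3.9, 2.2, 7.5]
opening: 0.045
grasp_force: 63.3
```

Emit:
move_arm:
  delta_rot:
    - [0,0,0]
    - [0,0,0]
    - [0,0,0]
    - [0,0,0]
    - [0,0,0]
  slide:
    - [-0.003,0,-0.005]
    - [-0.003,0,-0.005]
    - [-0.003,0,-0.005]
    - [-0.003,0,-0.005]
    - [-0.003,0,-0.005]
  gripper: [0.15,0.3,0.5,0.6,0.6]

```text
time: 16.95
position: [0.5175, -0.3365, 0.0205]
orientation: [0.342, 2.6, -0.088]
force: [-0.1, 0.5, -0.1]
opening: 0.0682
grasp_force: 0.0
```

Emit:
move_arm:
  delta_rot:
    - [0,0,0]
    - [0,0,0]
    - [0,0,0]
    - [0,0,0]
    - [0,0,0]
  slide:
    - [0,0,-0.1]
    - [0,0,-0.25]
    - [0,0,-0.45]
    - [0,0,-0.65]
    - [0,0,-0.85]
  gripper: [0.6,0.6,0.6,0.6,0.6]

```text
time: 17.45
position: [0.4759, -0.3256, 0.0947]
orientation: [0.343, 2.6, -0.088]
force: [0.1, 1.3, 1.2]
opening: 0.0683
grasp_force: 0.0
```

Run:
```python
from h import *
chain(([.44,-.32,.25],tilt(-15.2,15)))
```

```text
17.45 [ 0.4759 -0.3256  0.0947] [ 0.182 -0.011  0.503  2.23  -0.451  0.482  2.351] 0.06827296168361573 [0.1 1.3 1.2]
[-0.461, -0.035, -1.527] [0.002, 0.166, 0.002]
```

Emit:
move_arm:
  delta_rot:
    - [0,0.03,0]
    - [0,0.07,0]
    - [0,0.1,0]
    - [0,0.13,0]
    - [0,0.16,0]
  slide:
    - [-0.06,0,-0.2]
    - [-0.12,0,-0.4]
    - [-0.18,0,-0.6]
    - [-0.24,0,-0.8]
    - [-0.3,0,-1]
  gripper: [0.6,0.6,0.6,0.6,0.6]

```text
time: 17.95
position: [0.453, -0.3198, 0.197]
orientation: [0.375, 2.849, -0.048]
force: [1.0, -1.0, 0.1]
opening: 0.0682
grasp_force: 0.0
```

Emit:
move_arm:
  delta_rot:
    - [0,0.03,0]
    - [0,0.07,0]
    - [0,0.1,0]
    - [0,0.13,0]
    - [0,0.16,0]
  slide:
    - [0,0.2,-0.1]
    - [0,0.4,-0.2]
    - [0,0.6,-0.3]
    - [0,0.8,-0.4]
    - [0,1,-0.5]
  gripper: [0.6,0.6,0.6,0.6,0.6]

```text
time: 18.45
position: [0.4663, -0.2191, 0.2448]
orientation: [0.407, 3.097, -0.0]
force: [0.8, -0.5, 0.3]
opening: 0.0681
grasp_force: 0.0
```

Emit:
move_arm:
  delta_rot:
    - [0,0,0]
    - [0,0,0]
    - [0,0,0]
    - [0,0,0]
    - [0,0,0]
  slide:
    - [0,0.2,0]
    - [0,0.4,0]
    - [0,0.6,0]
    - [0,0.8,0]
    - [0,1,0]
  gripper: [0.6,0.6,0.6,0.6,0.6]

```text
time: 18.95
position: [0.4922, -0.1224, 0.2444]
orientation: [0.407, 3.095, -0.0]
force: [0.6, -0.0, -0.6]
opening: 0.0682
grasp_force: 0.0
```

Run:
```python
from h import *
p,R,o=cur(); print(p,o["force"])
ims={n:bot.snapshot(n)[:,:,::-1].copy() for n in("top","side")}
for n,im in ims.items():
    x0,y0,x1,y1=((400,220,530,350) if n=="top" else(340,330,470,450))
    s=im[y0:y1,x0:x1].astype(int); m=((s[:,:,2]-s[:,:,1]>60)).astype(np.uint8)
    k,l,st,ce=cv2.connectedComponentsWithStats(m); i=1+np.argmax(st[1:,4]); c=cv2.findContours((l==i).astype(np.uint8),cv2.RETR_EXTERNAL,cv2.CHAIN_APPROX_NONE)[0][0][:,0]+[x0,y0]
    print(n,st[i],cv2.minAreaRect(np.array([ray(n,q,.046)[:2]*1000 for q in c],np.float32)))
b=cv2.resize(ims["top"][215:345,390:560],None,fx=4,fy=4,interpolation=cv2.INTER_CUBIC)[:300]
cv2.imwrite("pics/end.png",np.vstack([cv2.resize(ims["top"],(680,300))[:, :],b]))
```

```text
[ 0.49216453 -0.12243766  0.24444546] [ 0.57144005 -0.02338629 -0.55629819]Traceback (most recent call last):
  File "<stdin>", line 7, in <module>
    return _wrapfunc(a, 'argmax', axis=axis, out=out, **kwds)
    return bound(*args, **kwds)
ValueError: attempt to get argmax of an empty sequence
```

Run:
```python
from h import *
ims={n:bot.snapshot(n)[:,:,::-1].copy() for n in("top","side")}
b=cv2.resize(ims["top"][230:340,390:560],None,fx=4,fy=4,interpolation=cv2.INTER_CUBIC)[:300]
cv2.imwrite("pics/end.png",np.vstack([cv2.resize(ims["top"],(680,300),interpolation=cv2.INTER_AREA),b]))
for n,im in ims.items():
    x0,y0,x1,y1=((430,245,490,315) if n=="top" else(360,340,450,420))
    s=im[y0:y1,x0:x1].astype(int); m=((s[:,:,2]/(s[:,:,1]+1)>1.55)&(s[:,:,2]>70)).astype(np.uint8)
    k,l,st,ce=cv2.connectedComponentsWithStats(m); i=1+np.argmax(st[1:,4]); c=cv2.findContours((l==i).astype(np.uint8),cv2.RETR_EXTERNAL,cv2.CHAIN_APPROX_NONE)[0][0][:,0]+[x0,y0]
    print(n,st[i],cv2.minAreaRect(np.array([ray(n,q,.046)[:2]*1000 for q in c],np.float32)))
```

```text
Traceback (most recent call last):
ValueError: attempt to get argmax of an empty sequence
```

View pics/end.png

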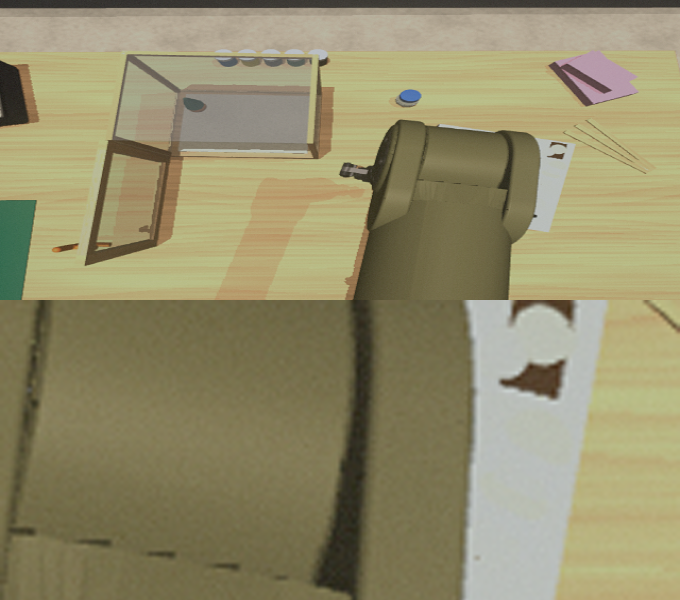

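The final view shows the door open and the jar and tree in place, but the arm's elbow hides the patch. I'll move the arm aside and check by mask alone, since the picture allowance is used up.

Emit:
move_arm:
  delta_rot:
    - [0,0,0]
    - [0,0,0]
    - [0,0,0]
    - [0,0,0]
    - [0,0,0]
  slide:
    - [0.06,0.2,-0.1]
    - [0.12,0.4,-0.2]
    - [0.18,0.6,-0.3]
    - [0.24,0.8,-0.4]
    - [0.3,1,-0.5]
  gripper: [0.6,0.6,0.6,0.6,0.6]

```text
time: 19.65
position: [0.4878, -0.0198, 0.2947]
orientation: [0.411, 3.094, -0.001]
force: [-0.1, 0.1, -1.1]
opening: 0.0679
grasp_force: 0.0
```

Emit:
move_arm:
  delta_rot:
    - [0,0,0]
    - [0,0,0]
    - [0,0,0]
    - [0,0,0]
    - [0,0,0]
  slide:
    - [0.06,0.2,0]
    - [0.12,0.4,0]
    - [0.18,0.6,0]
    - [0.24,0.8,0]
    - [0.3,1,0]
  gripper: [0.6,0.6,0.6,0.6,0.6]

```text
time: 20.15
position: [0.485, 0.0846, 0.2939]
orientation: [0.411, 3.094, -0.001]
force: [-0.6, 0.5, 0.4]
opening: 0.0688
grasp_force: 0.0
```

```bash
cat > chk.py <<'E'
from h import *
print(cur()[0],np.round(cur()[2]["joint_positions"],2))
for n in("top","side"):
    im=bot.snapshot(n)[:,:,::-1]; old=cv2.imread(f"pics/{n}0.png")
    x0,y0,x1,y1=((420,235,505,330) if n=="top" else(355,335,460,425))
    d=np.abs(im.astype(int)-old).sum(2)>60; print(n,"changed px in bed",d[y0:y1,x0:x1].sum())
    # roof: reddish
    s=im[y0:y1,x0:x1].astype(int); m=((s[:,:,2]/(s[:,:,1]+1)>1.5)&(s[:,:,2]>90)).astype(np.uint8)
    k,l,st,ce=cv2.connectedComponentsWithStats(m)
    if k>1:
        i=1+np.argmax(st[1:,4]); c=cv2.findContours((l==i).astype(np.uint8),cv2.RETR_EXTERNAL,cv2.CHAIN_APPROX_NONE)[0][0][:,0]+[x0,y0]
        print(n,st[i],[np.round(v,1) for v in cv2.minAreaRect(np.array([ray(n,q,.048)[:2]*1000 for q in c],np.float32))])
E
python3 chk.py
```

```text
[0.48500844 0.0846029  0.29389975] [-0.23 -0.05  0.    1.75  0.01  1.43  1.07]
top changed px in bed 3543
top [ 31  27  30  39 821] [array([ 515.1, -333.5]), array([45.7, 65.8]), np.float64(75.3)]
side changed px in bed 906
side [ 34  30  40  38 829] [array([ 513.1, -336.5]), array([47.2, 63.5]), np.float64(75.1)]
```

```bash
python3 -c "
from plant import bot
print(bot.hand_in())"
```

```text
the job is handed in; nothing more can be done
None
```

Job handed in: the door stands open at about 89°, and the hut is on the patch, within about 1–2 mm of its centre and 0.5° of its long sides; the tree and jar look unmoved, and I did not re-check the brush after placing the hut.

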